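# Balance the hanging shaker rack

## Robot

A 7-joint arm with a two-finger parallel gripper is mounted at the origin on a cart in front of the work surface, level with it; the furniture and walls round the work are solid. World frame = base frame: x ahead of the robot, y to its left, z up, the work surface at z = 0. Lengths are in m, angles in rad, forces in N, time in s.
With the tool pointing down it reaches from about 0.425 to 0.875 m from the base axis. Payload 8.4 kg.
Tool frame: the origin (TCP) lies at the very end of the fingers, on their centre line; the grasp point (between the pads) lies tcp_to_grasp behind it (tcp_to_grasp is the distance from the TCP to the grasp point, in m); z points along the fingers, y is the line along which they close (so a half turn about z gives the same grasp; the last joint's range is limited). The gripper opens to 85 mm and grips with 20 to 120 N. Pads are 22 mm wide; open, the fingers measure 114 mm over their backs; the gripper's body (76 mm by 85 mm) begins 54 mm behind the grasp point. The pads swing forward as they close: fully open they stand 13 mm farther back than shut.
Start: joints at [-1.224, 0.333, 0.04, 1.465, -0.013, 1.343, -0.059], TCP at [0.28, 0.586, 0.231] pointing down, gripper open.
Joint ranges: [-2.58, 2.58], [-0.38, 2.09], [-1.3, 1.39], [0.25, 2.4], [-1.5, 4.64], [0.08, 2.09], [-2.65, 2.65]. Speed limits (rad/s): [2.22, 2.22, 2.79, 2.79, 3.14, 3.14, 3.14].

## Interface

Orientations are given as a rotation vector (axis times angle).
In Python, from plant import * gives the robot as it stands.
- The arm moves only by the tool drive_tool, never from a script. Its arguments are lists of equal length, an entry for each row: "hand": the finger opening in cm, from 0 to 8.54; "travel": the shift along the tool's x, y, z in cm, a list of three; "roll": the turn about the tool's z in degrees. In form: {"hand": [hand, ...], "travel": [[tx, ty, tz], ...], "roll": [roll, ...]}. A call has 1 to 12 rows; each row is the pose to reach, as a shift and turn from the pose commanded when the call began, along the tool's axes at that moment; what a row does not reach only later rows make up. A row lasts 1/10 s, in which the tool goes at most 50 mm and 8.59 degrees, less where a joint would pass 70% of its speed; a pose out of reach is approached as far as the arm can. A call with a gripper value outside its range is refused whole. The fingers move at their own pace and stop on an object; the grip force is fixed at half the most. Time passes only in rows, so rows that repeat a pose let the fingers close. It gives the time, the measured TCP pose, the force, the opening and the grip force at its end, in the units of the state.
- observe(): the state, without advancing time (a new reading comes with each control period).
- snapshot(name): name is "scene" or "top" or "wrist"; returns (picture, depth): 420x560x3 uint8, red, green, blue; 420x560 float32, m along the optical axis (not along the pixel's ray), 0 where there is no reading.
- calibration(name): a dict with "camera_matrix" (3x3 intrinsics, pixels), "k1" (the pictures are not rectified: a ray, as slopes to the right and down, at radius r is drawn at 1 + k1 r^2 times it, then the intrinsics apply), "rvec" (rotation vector, rad) and "tvec" (3), from world to camera coordinates, as OpenCV has them. Camera axes: x right, y down, z forward; pixel columns grow to the right and rows downward; lengths in m; the calibration is good to about 2 mm. A picture is of the moment at which its call begins: read the wrist's pose just before it. calibration takes no time and is no camera call; for the wrist camera it gives the pose at the moment of the call.
- sign_off(): hands the job in; it is judged then, once.
Trained networks look in the newest picture that a camera, given by its name, has taken for a name from the list of things; names that differ only in an ending like _2 or _b are one class to them, and where a whole thing is asked for, a point or a joint stands for the part that bears it (a point fixed in the world has none). Each returns a list of dicts, best first, with "conf" (0 to 1); they miss things now and then, are a little off and sometimes report something else, mostly with a low value. They report only what shows in the picture. A call takes as long as a camera call.
- trace(camera, query): "mask" (420x560 bool, what is visible of it) and "rect" ([centre column, centre row, width, height] in pixels, round what is visible of it).
- landmark_of(camera, query): "at" ([column, row] in pixels: a listed point, or the origin of a listed thing).
The state is a dict: "t": time; "qpos": joint angles; "qvel": joint speeds; "effort": joint torques, N m; "tool_pos": TCP position; "tool_rot": TCP orientation; "ft_force": force on the tool from outside, world axes, zero at the start; "wrist_torque": the same for the moment, N m; "finger_gap": finger opening in m; "grasp_force": force on a finger pad.
Only numpy, scipy, OpenCV 4.12 (cv2) and the standard library are available. Lean on these libraries where they do the work, as an engineer would, in place of code of your own. Each camera call takes 0.05 s, during which the arm holds its last target. There are 200 camera calls.

## Task

Hang the three seasoning shakers by their hooks on the pivoting rod, one at a time and alternately left and right (never two on one arm while the other arm is empty), each seated in a groove. The shakers weigh differently though they look alike, so choose the grooves such that in the end the rod, carrying all three shakers and let go, hangs still and level to within about one degree. Do not let the rod tip down to its stop, keep the shakers upright and leave everything else where it stands.

Things in the scene. Friction and masses are not known exactly. Their poses are not given: they have to be found in the camera images.
- shaker_red: seasoning shaker with white top (43 mm across, 78 mm tall), fixed in a wire hanger with a red grip tab on top; 166 mm tall in all, stands upright. Origin: centre of its underside, z up. A 6 mm wire stem runs up its -x side, 25.5 mm from the axis, to a hook open toward +x and down. Shakers are filled unequally, 0.1 to 0.3 kg, not visible; centre of mass on the axis.
- shaker_red_tab (a point): point to grip on the red tab, 149 mm above the shaker's underside; the tab is 12 mm thick along the shaker's x, 20 mm wide along y, and stands from 124 to 166 mm above the underside. Axes as the shaker's.
- shaker_red_hook (a point): point in the red shaker's hook where the rod's axis lies when the shaker hangs properly, 115 mm above the underside, 34 mm below the tab point. The hook tip, 17 mm ahead (+x), reaches 7 mm below it and clears the rod's collars when this point is 18 mm or more above the rod's axis. The shaker's top ends 37 mm below it. Axes as the shaker's.
- shaker_blue: seasoning shaker with white top (43 mm across, 78 mm tall), fixed in a wire hanger with a blue grip tab on top; 166 mm tall in all, stands upright. Origin: centre of its underside, z up. A 6 mm wire stem runs up its -x side, 25.5 mm from the axis, to a hook open toward +x and down. Shakers are filled unequally, 0.1 to 0.3 kg, not visible; centre of mass on the axis.
- shaker_blue_tab (a point): point to grip on the blue tab, 149 mm above the shaker's underside; the tab is 12 mm thick along the shaker's x, 20 mm wide along y, and stands from 124 to 166 mm above the underside. Axes as the shaker's.
- shaker_blue_hook (a point): point in the blue shaker's hook where the rod's axis lies when the shaker hangs properly, 115 mm above the underside, 34 mm below the tab point. The hook tip, 17 mm ahead (+x), reaches 7 mm below it and clears the rod's collars when this point is 18 mm or more above the rod's axis. The shaker's top ends 37 mm below it. Axes as the shaker's.
- shaker_yellow: seasoning shaker with white top (43 mm across, 78 mm tall), fixed in a wire hanger with a yellow grip tab on top; 166 mm tall in all, stands upright. Origin: centre of its underside, z up. A 6 mm wire stem runs up its -x side, 25.5 mm from the axis, to a hook open toward +x and down. Shakers are filled unequally, 0.1 to 0.3 kg, not visible; centre of mass on the axis.
- shaker_yellow_tab (a point): point to grip on the yellow tab, 149 mm above the shaker's underside; the tab is 12 mm thick along the shaker's x, 20 mm wide along y, and stands from 124 to 166 mm above the underside. Axes as the shaker's.
- shaker_yellow_hook (a point): point in the yellow shaker's hook where the rod's axis lies when the shaker hangs properly, 115 mm above the underside, 34 mm below the tab point. The hook tip, 17 mm ahead (+x), reaches 7 mm below it and clears the rod's collars when this point is 18 mm or more above the rod's axis. The shaker's top ends 37 mm below it. Axes as the shaker's.
- bar_mid (a point): middle of the pivoting rod on its axis, 165 mm above the worktop, over a post on a fixed foot 116 mm wide. The rod, 10 mm thick, 310 mm long, lies along y (+y = left arm, x ahead) and these axes tilt with it. Each arm has grooves 40, 60, 80, 100, 120, 140 mm from the middle, 14 mm wide between collars 18 mm across. Shakers on one arm need grooves 60 mm apart.
- bar (a joint): tilt of the rod about its pivot, rad; 0 = level, positive = left (+y) arm up. A damped spring centres it, about 2.5 N m per rad: a 0.2 kg shaker at 100 mm tilts it about 0.08 rad. Stops at +-0.30. Above the worktop at 0.66 m hang a hood (x over 0.56, y over 0.08) and a wall cupboard (x over 0.69): keep the wrist clear of them.
- tomato_tin: red food tin, 75 mm across, 58 mm tall, behind the rack; bystander
- kitchen_timer: red and white round kitchen timer, 69 mm across, 54 mm tall, behind the rack; bystander
- garlic: garlic bulb, 60 mm, to the right; bystander
- lemon_a: lemon, 78x55x56 mm, to the right; bystander

How it is judged:
By the outcome, as a careful person would: the job done as asked, in the order asked, and still so for the second after the job is handed in, with the robot touching nothing.
It also fails if it takes over 72 s, if anything falls off the work surface, if the arm or the gripper's body presses on something with over 40 N, if the wrist force passes 120 N, or if a joint passes its speed limit or range.

## Working session

There is one attempt and no reset: what is moved stays moved. The work goes in short steps, Python scripts to look and compute and a tool call to move; the robot and the scene stay as the last step left them, time stands still between calls to the robot, and variables do not carry over. Pictures are saved under pics/ and viewed, at most 10 in all, crops included, and the job is handed in when it is done.

Besides the shell and the picture viewer there is one more tool, called after "Request:" by a JSON object that holds its "fn" and its "kwargs", one argument or row to a line. drive_tool: Moves the arm, as the interface text tells. Its arguments: {"type":"object","properties":{"hand":{"type":"array"},"travel":{"type":"array"},"roll":{"type":"array"}},"required":["hand","travel","roll"]}

```bash
mkdir -p pics; ls
cat > h.py <<'E'
from plant import *
import numpy as np, cv2
from scipy.spatial.transform import Rotation as R
def ray(c,uv):
    K=np.array(c["camera_matrix"]);k=c["k1"]
    d=np.array([(uv[0]-K[0,2])/K[0,0],(uv[1]-K[1,2])/K[1,1]]);s=d.copy()
    for _ in range(20): s=d/(1+k*(s@s))
    Rm=R.from_rotvec(np.ravel(c["rvec"])).as_matrix();t=np.ravel(c["tvec"])
    return -Rm.T@t, Rm.T@np.array([s[0],s[1],1.]),
def onz(c,uv,z):
    o,d=ray(c,uv); return o+d*(z-o[2])/d[2]
def dep(c,uv,D):
    o,d=ray(c,uv); return o+d*D
def save(p,n): cv2.imwrite('pics/'+n,p[:,:,::-1])
E
cat > a.py <<'E'
from h import *
s=observe(); print(s)
for cam in ["scene","top"]:
    p,D=snapshot(cam); save(p,cam+"0.png"); c=calibration(cam); print(cam,ray(c,(280,210)))
    for q,z in [("shaker_red_tab",.149),("shaker_blue_tab",.149),("shaker_yellow_tab",.149),("shaker_red",0),("shaker_blue",0),("shaker_yellow",0),("shaker_red_hook",.115),("shaker_blue_hook",.115),("shaker_yellow_hook",.115),("bar_mid",.165)]:
        for r in landmark_of(cam,q)[:2]: print(q,round(r["conf"],2),np.round(r["at"],1),onz(c,r["at"],z).round(4))
E
python3 a.py
```

```text
pics
{'t': 0.0, 'qpos': array([-1.2242193 ,  0.33385256,  0.03987473,  1.46629394, -0.0133905 ,
        1.34330719, -0.05846929]), 'qvel': array([ 0.00191966,  0.00098849, -0.0011758 ,  0.00026985,  0.00073194,
        0.00213359, -0.00059669]), 'effort': array([-2.94221963e-04, -6.58548617e+01,  1.36529703e+00, -4.05572748e+01,
        1.67992391e-02,  1.25356024e-02,  1.22432326e-05]), 'tool_pos': array([0.28008169, 0.58604222, 0.2304479 ]), 'tool_rot': array([-6.94366387e-01, -3.06365036e+00,  2.47729809e-03]), 'ft_force': array([ 0.49315265,  0.35402907, -0.45784566]), 'wrist_torque': array([ 0.00344727,  0.03674793, -0.03571022]), 'grasp_force': 0.0, 'finger_gap': 0.08541110930695625}
scene (array([0.3822228 , 0.6306059 , 0.74571735]), array([ 0.19955665, -0.77015453, -0.60589284]))
shaker_red_tab 0.63 [329.3 252.2] [ 0.468  -0.0312  0.149 ]
shaker_red_tab 0.24 [211.5 233.6] [ 0.6818 -0.0326  0.149 ]
shaker_blue_tab 0.96 [352.1 178.3] [ 0.4601 -0.2654  0.149 ]
shaker_yellow_tab 0.65 [335.5 204.9] [ 0.4791 -0.1672  0.149 ]
shaker_yellow_tab 0.21 [332.3 217.2] [ 0.4789 -0.1281  0.
[... 592 characters left out ...]
ab 0.62 [312.1 267.8] [ 0.4705 -0.267   0.149 ]
shaker_yellow_tab 0.48 [270.3 267. ] [ 0.4754 -0.1665  0.149 ]
shaker_red 0.77 [219.9 271. ] [ 0.474  -0.0277  0.    ]
shaker_blue 0.66 [309.3 271.2] [ 0.4666 -0.2674  0.    ]
shaker_yellow 0.78 [270.6 267.3] [ 0.48   -0.1639  0.    ]
shaker_yellow 0.41 [312.1 269. ] [ 0.4723 -0.2751  0.    ]
shaker_red_hook 0.74 [195.8 171.1] [0.7237 0.0168 0.115 ]
shaker_red_hook 0.71 [217.6 270. ] [ 0.4729 -0.0354  0.115 ]
shaker_blue_hook 0.63 [311.3 273. ] [ 0.4589 -0.2665  0.115 ]
shaker_yellow_hook 0.49 [272.8 267.9] [ 0.4742 -0.1718  0.115 ]
shaker_yellow_hook 0.21 [195.4 169.9] [0.7269 0.0178 0.115 ]
bar_mid 0.95 [283.8 215. ] [ 0.5985 -0.2025  0.165 ]
```

View pics/scene0.png

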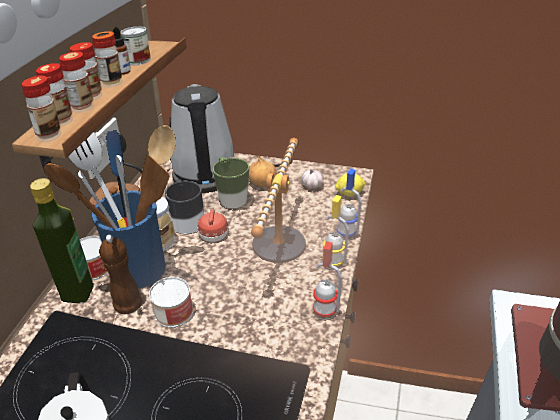

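View pics/top0.png

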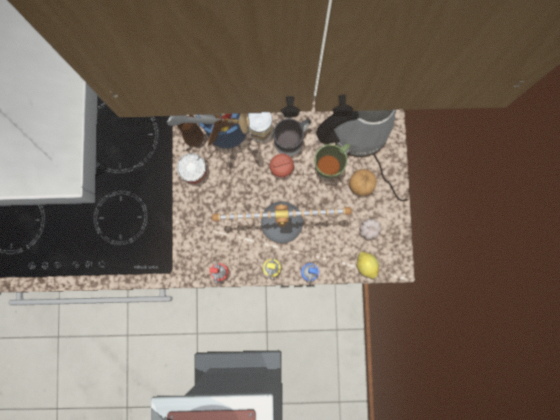

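Scene shows three shakers standing in a row at (325,295), (335,245), (348,218), with wire stems toward the robot. The rod runs from (258,231) to (293,142), which matches (215,217)–(348,211) in the top view.

```bash
cat >> h.py <<'E'
def go(p,yaw=None):
    """print travel (cm) and roll (deg) to TCP p with tool y at world yaw (deg), tool down; from commanded ~ measured pose"""
    s=observe(); M=R.from_rotvec(s["tool_rot"]).as_matrix()
    t=M.T@(np.array(p)-s["tool_pos"])*100
    cur=np.degrees(np.arctan2(M[1,1],M[0,1]))
    r=0 if yaw is None else -((yaw-cur+90)%180-90)
    print("travel",t.round(2),"roll",round(r,1),"yaw now",round(cur,1),"pos",s["tool_pos"].round(4),"tilt",(M[:,2]).round(3))
E
python3 - <<'E'
from h import *
try: print(tcp_to_grasp)
except Exception as e: print(e)
c=calibration("top")
a=onz(c,(215,217),.165);b=onz(c,(348,211),.165); print(a,b)
c=calibration("scene")
a=onz(c,(258,231),.165);b=onz(c,(293,142),.165); print(a,b)
print(trace("top","bar")[:1] and trace("top","bar")[0]["rect"])
go([.472,-.03,.32],-5)
E
```

```text
0.0187
[ 0.598436   -0.03678648  0.165     ] [ 0.60383241 -0.35762268  0.165     ]
[ 0.59640812 -0.04013638  0.165     ] [ 0.60541252 -0.35661586  0.165     ]
[283.2, 215.1, 136.3, 17.1]
travel [-43.88 -47.35  -8.87] roll 69.5 yaw now 64.5 pos [0.2802 0.5865 0.2313] tilt [-0. -0. -1.]
```

Request:
{"fn": "drive_tool", "kwargs": {
  "hand": [6,6,6,6,6,6,6,6,6,6,6,6],
  "travel": [
    [-3.5,-4,-8.9],
    [-7,-8,-8.9],
    [-11,-12,-8.9],
    [-14.5,-16,-8.9],
    [-18,-20,-8.9],
    [-22,-24,-8.9],
    [-25.5,-27.5,-8.9],
    [-29,-31.5,-8.9],
    [-33,-35.5,-8.9],
    [-36.5,-39.5,-8.9],
    [-40,-43.5,-8.9],
    [-43.9,-47.3,-8.9]
  ],
  "roll": [6,12,18,24,30,36,42,48,54,60,65,69.5]
}}

```text
t: 2.4
tool_pos: [0.4483, 0.0423, 0.3206]
tool_rot: [-2.321, -2.117, -0.002]
ft_force: [1.2, 0.5, -0.1]
finger_gap: 0.0598
grasp_force: 0.0
```

```bash
cat > look.py <<'E'
from h import *
import sys
name=sys.argv[1]; qs=sys.argv[2:]
s=observe();c=calibration("wrist");p,D=snapshot("wrist");save(p,name+".png");np.savez(name,p=p,D=D,**{k:np.array(v) for k,v in c.items()})
Z={"tab":.149,"hook":.115,"mid":.165}
for q in qs:
    z=Z.get(q.split("_")[-1],0)
    for r in landmark_of("wrist",q)[:2]: print(q,round(r["conf"],2),np.round(r["at"],1),onz(c,r["at"],z).round(4))
go([.472,-.03,.2])
print(s["t"],s["ft_force"])
E
python3 look.py w1 shaker_red_tab shaker_red_hook shaker_red shaker_yellow_tab shaker_yellow shaker_blue_tab bar_mid
```

```text
shaker_red_tab 0.79 [309.6 246. ] [ 0.4735 -0.0278  0.149 ]
shaker_red_hook 0.8 [307.3 239. ] [ 0.4733 -0.0348  0.115 ]
shaker_red 0.79 [303.2 205.8] [ 0.4765 -0.0315  0.    ]
shaker_yellow_tab 0.87 [319.6 347.3] [ 0.4774 -0.1637  0.149 ]
shaker_yellow 0.83 [309.2 286.2] [ 0.4769 -0.1721  0.    ]
travel [-7.35  3.04 12.02] roll 0 yaw now -4.9 pos [0.4479 0.0459 0.3202] tilt [-0. -0. -1.]
2.4 [ 1.18568304  0.49290133 -0.07067009]
```

View picture.

View pics/w1.png

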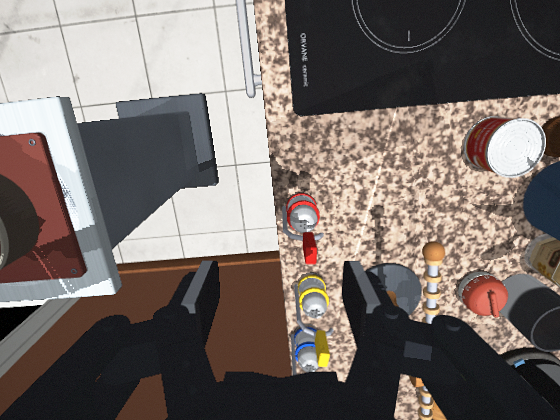

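```bash
cat > cloud.py <<'E'
from h import *
def cloud(name):
    f=np.load(name+".npz"); K=f["camera_matrix"];D=f["D"]
    v,u=np.nonzero((D>0.05)&(D<1.2)); 
    pts=cv2.undistortPoints  # placeholder: own k1 model below
    d=np.c_[(u-K[0,2])/K[0,0],(v-K[1,2])/K[1,1]];s=d.copy()
    for _ in range(10): s=d/(1+f["k1"]*(s**2).sum(1,keepdims=True))
    P=np.c_[s,np.ones(len(s))]*D[v,u][:,None]
    Rm=R.from_rotvec(np.ravel(f["rvec"])).as_matrix()
    return (P-np.ravel(f["tvec"]))@Rm, f["p"][v,u].astype(int)
def col(C,n):
    r,g,b=C.T
    return {"red":(r>110)&(g<70)&(b<70),"blue":(b>110)&(r<90)&(g<120),"yellow":(r>120)&(g>100)&(b<70)}[n]
def tabs(name,cs=("red","yellow","blue"),z0=.128,z1=.175,box=(.42,.53,-.33,.05)):
    W,C=cloud(name)
    m0=(W[:,2]>z0)&(W[:,2]<z1)&(W[:,0]>box[0])&(W[:,0]<box[1])&(W[:,1]>box[2])&(W[:,1]<box[3])
    for n in cs:
        P=W[m0&col(C,n)]
        if len(P)<20: print(n,len(P));continue
        T=P[P[:,2]>P[:,2].max()-.006]  # top face
        (cx,cy),(w,h),a=cv2.minAreaRect((T[:,:2]*1000).astype(np.float32))
        print(n,len(P),len(T),"ztop",P[:,2].max().round(4),"top rect",round(cx,1),round(cy,1),"size",round(w,1),round(h,1),"ang",round(a,1),"range",P.min(0).round(3),P.max(0).round(3))
E
python3 - <<'E'
from cloud import *
tabs("w1")
W,C=cloud("w1")
m=(W[:,2]>.145)&(W[:,2]<.19)&(abs(W[:,0]-.6)<.03)&(W[:,1]<.0)
P=W[m];print(len(P),P.min(0),P.max(0))
if len(P)>30: print(np.polyfit(P[:,1],P[:,0],1),np.polyfit(P[:,1],P[:,2],1))
E
```

```text
red 182 178 ztop 0.1678 top rect 473.1 -30.2 size 18.2 10.8 ang 81.5 range [ 0.467 -0.04   0.129] [ 0.479 -0.021  0.168]
yellow 374 139 ztop 0.167 top rect 479.8 -166.4 size 18.8 10.5 ang 76.1 range [ 0.473 -0.176  0.128] [ 0.487 -0.156  0.167]
blue 0
1741 [ 0.58257287 -0.28479342  0.15656917] [ 0.61329953 -0.02687035  0.18136653]
[-0.01161011  0.59648374] [0.00130027 0.16970707]
```

```bash
python3 -c "
from h import *
go([.473,-.030,.130],-8.5)"
```

```text
travel [-7.34  3.15 19.02] roll 3.6 yaw now -4.9 pos [0.4479 0.0459 0.3202] tilt [-0. -0. -1.]
```

Request:
{"fn": "drive_tool", "kwargs": {
  "hand": [5,5,5,5,5,5,5],
  "travel": [
    [-3.5,1.5,2],
    [-7.3,3.15,5],
    [-7.3,3.15,9],
    [-7.3,3.15,13],
    [-7.3,3.15,13],
    [-7.3,3.15,13],
    [-7.3,3.15,13]
  ],
  "roll": [2,3.6,3.6,3.6,3.6,3.6,3.6]
}}

```text
t: 3.5
tool_pos: [0.4745, -0.0303, 0.1924]
tool_rot: [2.38, 2.048, 0.004]
ft_force: [0.7, 0.1, 0.4]
finger_gap: 0.0497
grasp_force: 0.0
```

```bash
python3 -c "
from h import *
go([.473,-.030,.130],-8.5)"
```

```text
travel [ 0.   -0.17  6.24] roll -0.1 yaw now -8.6 pos [ 0.4745 -0.0303  0.1924] tilt [ 0.003  0.    -1.   ]
```

Request:
{"fn": "drive_tool", "kwargs": {
  "hand": [5,5,5,0.5,0.5,0.5,0.5,0.5,0.5,0.5,0.5,0.5],
  "travel": [
    [0,-0.1,3],
    [0,-0.1,6.2],
    [0,-0.1,6.2],
    [0,-0.1,6.2],
    [0,-0.1,6.2],
    [0,-0.1,6.2],
    [0,-0.1,6.2],
    [0,-0.1,6.2],
    [0,-0.1,4.2],
    [0,-0.1,3.2],
    [0,-0.1,3.2],
    [0,-0.1,3.2]
  ],
  "roll": [0,0,0,0,0,0,0,0,0,0,0,0]
}}

```text
t: 4.7
tool_pos: [0.4723, -0.0307, 0.1584]
tool_rot: [2.382, 2.048, 0.001]
ft_force: [0.0, -0.7, -1.5]
finger_gap: 0.0115
grasp_force: 58.7
```

```bash
cat > weigh.py <<'E'
from h import *
F=[];T=[]
for _ in range(6):
    s=observe();F.append(s["ft_force"]);T.append(s["wrist_torque"]);snapshot("top")
print(np.mean(F,0),np.std(F,0),s["finger_gap"],s["grasp_force"],s["t"]); go([.473,-.03,.13],-8.5)
E
python3 weigh.py
```

```text
[-0.4676998  -0.35483382 -1.620491  ] [0.46581356 0.32213757 0.42264754] 0.01123325145201342 58.704822063446045 4.95
travel [0.1  0.09 2.79] roll -0.1 yaw now -8.6 pos [ 0.472  -0.0309  0.1579] tilt [-0.001 -0.    -1.   ]
```

```bash
python3 weigh.py;python3 weigh.py
```

```text
[ 0.07646961  0.31591575 -1.58809948] [0.44720711 0.50158766 0.23035912] 0.011120884177057363 58.704054951667786 5.25
travel [0.1  0.07 2.82] roll -0.1 yaw now -8.6 pos [ 0.4722 -0.0309  0.1582] tilt [-0. -0. -1.]
[ 0.06086192  0.02560963 -1.47356955] [0.50816436 0.72230736 0.35824065] 0.011457140492904897 58.705217242240906 5.55
travel [0.1  0.07 2.83] roll -0.1 yaw now -8.6 pos [ 0.4722 -0.0309  0.1583] tilt [-0. -0. -1.]
```

Request:
{"fn": "drive_tool", "kwargs": {
  "hand": [0.5,0.5,0.5,0.5,5,5,5,5,5],
  "travel": [
    [0,0,1.5],
    [0,0,2.8],
    [0,0,2.9],
    [0,0,2.9],
    [0,0,2.9],
    [0,0,2.9],
    [0,0,0],
    [0,0,-4],
    [0,0,-7]
  ],
  "roll": [0,0,0,0,0,0,0,0,0]
}}

```text
t: 6.5
tool_pos: [0.4722, -0.0311, 0.23]
tool_rot: [2.383, 2.047, 0.0]
ft_force: [0.6, 1.2, -0.7]
finger_gap: 0.0501
grasp_force: 0.0
```

```bash
python3 look.py w2; python3 -c "
from cloud import *
tabs('w2')
go([.480,-.1665,.18],-14)"
```

```text
travel [ 0.06 -0.26  3.42] roll 0 yaw now -8.7 pos [ 0.4743 -0.0311  0.2343] tilt [ 0.006  0.002 -1.   ]
6.5 [ 0.57598112  1.21616211 -0.69606061]
red 101 101 ztop 0.1671 top rect 474.1 -31.2 size 17.9 9.7 ang 81.2 range [ 0.469 -0.041  0.164] [ 0.479 -0.022  0.167]
yellow 572 143 ztop 0.1667 top rect 480.8 -162.8 size 10.7 11.1 ang 75.9 range [ 0.472 -0.174  0.128] [ 0.487 -0.156  0.167]
blue 0
travel [-13.32   2.58   5.41] roll 5.3 yaw now -8.7 pos [ 0.4743 -0.0311  0.2343] tilt [ 0.006  0.002 -1.   ]
```

Request:
{"fn": "drive_tool", "kwargs": {
  "hand": [5,5,5,5,5,5,5,5,5,5,5,5],
  "travel": [
    [-4,1,0],
    [-8,2,0],
    [-12,2.8,0],
    [-13.3,2.8,1.5],
    [-13.3,2.8,4],
    [-13.3,2.8,5],
    [-13.3,2.8,6.5],
    [-13.3,2.8,8.5],
    [-13.3,2.8,9.8],
    [-13.3,2.8,9.8],
    [-13.3,2.8,9.8],
    [-13.3,2.8,9.8]
  ],
  "roll": [2,4,5.3,5.3,5.3,5.3,5.3,5.3,5.3,5.3,5.3,5.3]
}}

```text
t: 7.75
tool_pos: [0.4805, -0.1666, 0.1312]
tool_rot: [2.474, 1.935, 0.001]
ft_force: [-0.5, -0.7, -0.4]
finger_gap: 0.0499
grasp_force: 0.0
```

Request:
{"fn": "drive_tool", "kwargs": {
  "hand": [0.5,0.5,0.5,0.5,0.5,0.5,0.5,0.5,0.5],
  "travel": [
    [0,0,0],
    [0,0,0],
    [0,0,0],
    [0,0,0],
    [0,0,-1.5],
    [0,0,-3],
    [0,0,-3],
    [0,0,-3],
    [0,0,-3]
  ],
  "roll": [0,0,0,0,0,0,0,0,0]
}}

```text
t: 8.65
tool_pos: [0.4793, -0.1663, 0.1594]
tool_rot: [-2.474, -1.935, 0.001]
ft_force: [0.6, -0.3, -1.8]
finger_gap: 0.011
grasp_force: 58.7
```

```bash
python3 weigh.py; python3 weigh.py;python3 weigh.py
```

```text
[-4.69085288e-02 -1.57052512e-03 -1.74424889e+00] [0.44807531 0.46347143 0.3034465 ] 0.011076169652417991 58.652998208999634 8.9
travel [13.09 -3.94  3.  ] roll -5.4 yaw now -13.9 pos [ 0.4797 -0.1665  0.16  ] tilt [-0.001 -0.    -1.   ]
[ 0.12119905 -0.30660634 -1.52291701] [0.44689262 0.38326601 0.56036814] 0.011412210227177278 58.65284979343414 9.2
travel [13.09 -3.96  3.03] roll -5.4 yaw now -13.9 pos [ 0.4799 -0.1666  0.1603] tilt [ 0. -0. -1.]
[-0.23585128  0.11109366 -1.50494987] [0.26975446 0.55167537 0.40089008] 0.01125707799981651 58.65259408950806 9.5
travel [13.08 -3.96  3.03] roll -5.4 yaw now -13.9 pos [ 0.4799 -0.1665  0.1603] tilt [-0.  0. -1.]
```

Run:
```python
from cloud import *
for n in ["w1","w2"]:
    W,C=cloud(n)
    x0=.5965-.0116*W[:,1]
    m=(W[:,2]>.160)&(W[:,2]<.19)&(abs(W[:,0]-x0)<.012)
    P=W[m];c=C[m]
    print(n,"y",P[:,1].min(),P[:,1].max(),np.polyfit(P[:,1],P[:,0],1),[np.sort(P[:,1])[:2]])
    for a in np.arange(-.30,-.02,.004):
        k=(P[:,1]>=a)&(P[:,1]<a+.004)
        if k.sum()>2: print(f"{a+.002:.3f}:{np.percentile(P[k,2],90)*1e3:.1f}/{P[k,0].mean()*1e3:.0f}/{c[k,2].mean():.0f}",end=" ")
    print()
```

```text
w1 y -0.28337988601846337 -0.02687035042913124 [-0.01884696  0.59629775] [array([-0.28337989, -0.27518829])]
-0.270:172.2/600/117 -0.266:173.0/602/98 -0.262:170.5/603/125 -0.258:169.8/602/187 -0.254:170.2/603/215 -0.250:172.9/603/147 -0.246:173.0/601/105 -0.242:171.6/603/126 -0.238:170.3/601/200 -0.234:170.1/601/207 -0.230:173.4/599/158 -0.226:173.4/599/106 -0.222:171.2/599/139 -0.218:167.7/599/152 -0.206:178.5/589/84 -0.202:180.0/590/97 -0.198:181.1/589/90 -0.194:180.7/588/97 -0.126:168.5/595/76 -0.122:169.3/597/159 -0.118:170.3/598/190 -0.114:170.2/599/209 -0.110:172.7/598/140 -0.106:173.6/599/109 -0.102:171.3/600/155 -0.098:169.4/599/210 -0.094:170.1/599/220 -0.090:173.4/597/133 -0.086:173.5/599/110 -0.082:171.4/599/151 -0.078:169.6/599/208 -0.074:170.0/598/214 -0.070:172.9/597/143 -0.066:173.3/597/118 -0.062:170.0/599/149 -0.058:169.7/598/209 -0.054:169.9/599/205 -0.050:173.3/597/143 -0.046:173.8/597/132 -0.042:174.9/596/80 -0.038:175.4/595/79 -0.034:174.8/596/78 -0.030:172.4/598/65 -0.026:168.4/599/44 
w2 y -0.1837182010446237 -0.0269507677755472 [-0.03792613  0.59480638] [array([-0.1837182 , -0.18308346])]
-0.182:170.4/589/47 -0.150:170.8/609/104 -0.146:172.5/607/90 -0.142:171.8/605/157 -0.138:170.0/600/209 -0.134:170.0/600/208 -0.130:173.2/598/129 -0.126:173.3/599/111 -0.122:172.4/601/140 -0.118:169.8/599/210 -0.114:170.3/599/207 -0.110:173.6/597/143 -0.106:173.4/599/106 -0.102:170.3/599/177 -0.098:169.9/599/204 -0.094:169.9/599/211 -0.090:173.5/597/138 -0.086:173.3/597/110 -0.082:171.0/600/160 -0.078:169.8/598/202 -0.074:169.8/599/208 -0.070:173.2/597/141 -0.066:173.3/597/113 -0.062:170.9/599/162 -0.058:170.1/598/207 -0.054:170.1/598/205 -0.050:173.6/596/143 -0.046:173.8/596/116 -0.042:175.1/595/67 -0.038:175.6/595/70 -0.034:174.9/596/68 -0.030:172.7/597/60 -0.026:168.4/599/45
```

Request:
{"fn": "drive_tool", "kwargs": {
  "hand": [0.5,0.5,0.5,0.5,0.5,0.5],
  "travel": [
    [0,0,-2.5],
    [0.7,1.5,-4.8],
    [2,4.6,-4.8],
    [2,4.6,-4.8],
    [2,4.6,-4.8],
    [2,4.6,-4.8]
  ],
  "roll": [-5,-10,-15,-15,-15,-15]
}}

```text
t: 10.15
tool_pos: [0.5286, -0.1587, 0.208]
tool_rot: [-2.202, -2.24, 0.001]
ft_force: [0.2, 0.4, -1.1]
finger_gap: 0.0114
grasp_force: 59.3
```

```bash
python3 look.py w3;python3 -c "
from cloud import *
go([.5995,-.158,.2075],1)
tabs('w3',z0=.18,z1=.25,box=(.4,.65,-.33,.05))"
```

```text
travel [12.96 -5.43  0.82] roll 0 yaw now 1.0 pos [ 0.5285 -0.1587  0.2081] tilt [-0.001  0.    -1.   ]
10.15 [ 0.17515017  0.39708922 -1.11700727]
travel [-0.05  7.1   0.06] roll -0.0 yaw now 1.0 pos [ 0.5285 -0.1587  0.2081] tilt [-0.001  0.    -1.   ]
red 0
yellow 2181 1228 ztop 0.2444 top rect 528.6 -159.6 size 11.0 20.1 ang 0.6 range [ 0.523 -0.194  0.18 ] [ 0.613 -0.149  0.244]
blue 2
```

View pics/w3.png

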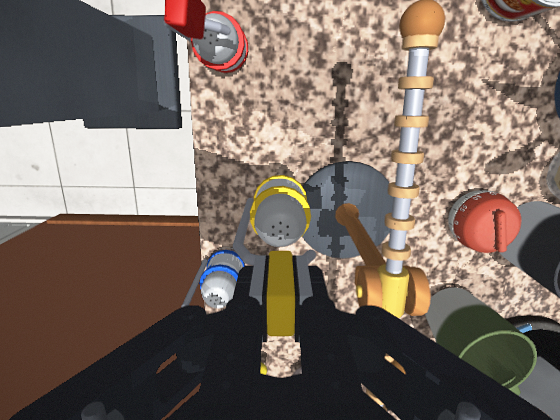

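Request:
{"fn": "drive_tool", "kwargs": {
  "hand": [0.5,0.5,0.5,0.5,0.5,0.5,0.5,0.5],
  "travel": [
    [0.1,2,0],
    [0.1,4,0],
    [0.1,5.8,0],
    [0.1,7.1,0],
    [0.1,7.1,0],
    [0.1,7.1,0.8],
    [0.1,7.1,1.6],
    [0.1,7.1,1.6]
  ],
  "roll": [0,0,0,0,0,0,0,0]
}}

```text
t: 11.0
tool_pos: [0.5988, -0.1557, 0.1908]
tool_rot: [-2.2, -2.24, 0.001]
ft_force: [0.5, 1.1, -1.1]
finger_gap: 0.0114
grasp_force: 59.2
```

```bash
python3 look.py w4;python3 -c "
from cloud import *
go([.5995,-.158,.1805],1)
tabs('w4',z0=.18,z1=.25,box=(.4,.65,-.33,.05))"
```

```text
travel [ 12.81 -12.5   -0.82] roll 0 yaw now 1.0 pos [ 0.5993 -0.1558  0.1915] tilt [-0.001  0.001 -1.   ]
11.0 [ 0.47362371  1.1346892  -1.05884539]
travel [-0.22  0.02  1.1 ] roll 0.0 yaw now 1.0 pos [ 0.5993 -0.1558  0.1915] tilt [-0.001  0.001 -1.   ]
red 0
yellow 2187 3 ztop 0.2496 top rect 569.4 -169.5 size 0.2 0.9 ang 13.1 range [ 0.569 -0.17   0.185] [ 0.604 -0.146  0.25 ]
blue 0
```

View pics/w4.png

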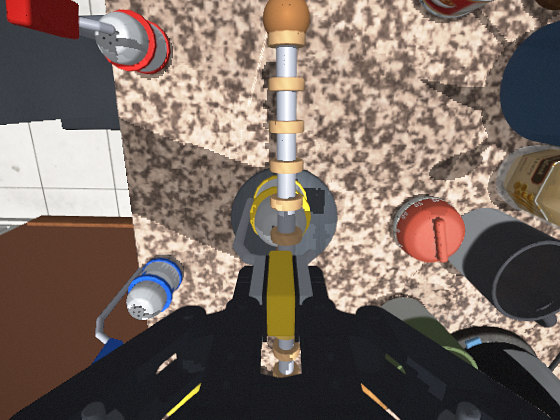

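Request:
{"fn": "drive_tool", "kwargs": {
  "hand": [0.5,0.5,0.5,0.5],
  "travel": [
    [-0.15,0.05,0],
    [-0.15,0.05,0.6],
    [-0.15,0.05,1.1],
    [-0.15,0.05,1.1]
  ],
  "roll": [0,0,0,0]
}}

```text
t: 11.45
tool_pos: [0.6007, -0.1573, 0.1806]
tool_rot: [-2.201, -2.242, 0.001]
ft_force: [-0.0, -0.5, -1.5]
finger_gap: 0.0111
grasp_force: 59.4
```

```bash
python3 weigh.py
```

```text
[ 0.20631234 -0.01858053 -1.20496477] [0.34776281 0.22854991 0.37380323] 0.01087483129949638 59.33758556842804 11.7
travel [ 12.98 -12.55   5.13] roll 9.6 yaw now 1.1 pos [ 0.6009 -0.1574  0.1813] tilt [-0. -0. -1.]
```

Request:
{"fn": "drive_tool", "kwargs": {
  "hand": [0.5,0.5,0.5],
  "travel": [
    [0,-0.05,0.2],
    [0,-0.05,0.3],
    [0,-0.05,0.3]
  ],
  "roll": [0,0,0]
}}

```text
t: 12.05
tool_pos: [0.6008, -0.1571, 0.1787]
tool_rot: [2.2, 2.242, 0.002]
ft_force: [0.6, 1.8, 4.8]
finger_gap: 0.0112
grasp_force: 60.2
```

```bash
python3 weigh.py
```

```text
[1.10404786 2.30150698 4.51164036] [0.76241057 0.25871109 0.53892447] 0.011267359148566202 60.247716307640076 12.3
travel [ 12.95 -12.54   4.85] roll 9.6 yaw now 1.1 pos [ 0.6008 -0.1571  0.1786] tilt [ 0.001  0.    -1.   ]
```

Request:
{"fn": "drive_tool", "kwargs": {
  "hand": [0.5,0.5,2,4,4,4,4,4,4],
  "travel": [
    [0,0,-0.2],
    [0,0,-0.2],
    [0,0,-0.2],
    [0,0,-0.2],
    [0,0,-0.2],
    [0,0,-2],
    [0,0,-5],
    [0,0,-8],
    [0,0,-8]
  ],
  "roll": [0,0,0,0,0,0,0,0,0]
}}

```text
t: 13.25
tool_pos: [0.6018, -0.1585, 0.2623]
tool_rot: [2.198, 2.238, 0.005]
ft_force: [-0.0, -0.1, -0.5]
finger_gap: 0.0397
grasp_force: 0.0
```

```bash
cat > bar.py <<'E'
from cloud import *
import sys
def collars(name):
    W,C=cloud(name)
    x0=.5965-.0145*W[:,1]-.0005
    m=(W[:,2]>.12)&(W[:,2]<.22)&(abs(W[:,0]-x0)<.004)
    P=W[m];c=C[m]
    g=c.min(1)>170  # steel
    Q=P[g]; 
    for side,k in (("L",(Q[:,1]>-.155)&(Q[:,1]<-.04)),("R",(Q[:,1]<-.24)&(Q[:,1]>-.36))):
        if k.sum()<30: print(side,k.sum());continue
        y=Q[k,1];z=Q[k,2];f=np.polyfit(y+.198,z,1)
        for _ in range(3):
            r=z-np.polyval(f,y+.198);j=abs(r)<.003;f=np.polyfit((y+.198)[j],z[j],1)
        print(side,k.sum(),"slope",f[0].round(4),"z at mid",f[1].round(4),"y",y.min().round(3),y.max().round(3))
collars(sys.argv[1])
E
python3 look.py w5; for i in w1 w2 w5; do python3 bar.py $i; done
python3 - <<'E'
from cloud import *
tabs('w5',z0=.12,z1=.25,box=(.4,.65,-.33,.05))
snapshot("scene");c=calibration("scene")
for q,z in [("shaker_yellow_hook",.165),("shaker_yellow_tab",.199)]:
    for r in landmark_of("scene",q)[:1]: print(q,r["conf"],onz(c,r["at"],z).round(4))
E
```

```text
travel [ 13.04 -12.69   5.96] roll 0 yaw now 1.0 pos [ 0.6011 -0.158   0.2601] tilt [ 0.003 -0.    -1.   ]
13.25 [-0.03206332 -0.0939321  -0.46972231]
L 222 slope -0.0103 z at mid 0.1702 y -0.123 -0.046
R 27
L 597 slope -0.0005 z at mid 0.1691 y -0.142 -0.046
R 0
L 594 slope -0.0236 z at mid 0.1691 y -0.141 -0.05
R 165 slope -0.027 z at mid 0.1688 y -0.322 -0.245
red 547 547 ztop 0.168 top rect 473.4 -31.7 size 19.1 12.5 ang 80.6 range [ 0.466 -0.042  0.163] [ 0.48  -0.022  0.168]
yellow 1831 542 ztop 0.2169 top rect 599.4 -158.2 size 20.5 11.8 ang 88.9 range [ 0.581 -0.304  0.164] [ 0.625 -0.029  0.217]
blue 311 57 ztop 0.1668 top rect 465.0 -261.5 size 15.3 7.1 ang 37.0 range [ 0.461 -0.269  0.126] [ 0.474 -0.256  0.167]
shaker_yellow_hook 0.75 [ 0.5974 -0.1567  0.165 ]
shaker_yellow_tab 0.79 [ 0.5945 -0.1573  0.199 ]
```

View pics/w5.png

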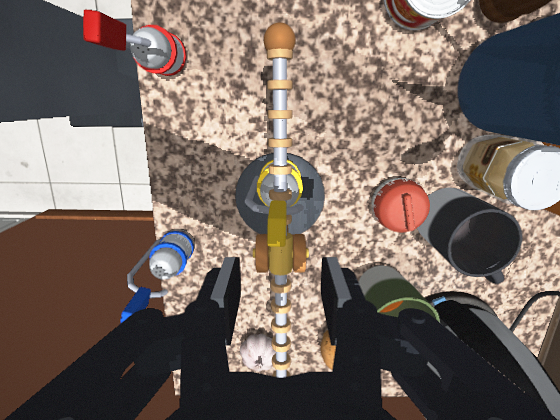

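```bash
python3 -c "
from h import *
go([.466,-.264,.26],-10)"
```

```text
travel [-10.43 -13.58  -0.27] roll 11.1 yaw now 1.1 pos [ 0.5998 -0.1572  0.2572] tilt [-0.002  0.    -1.   ]
```

Request:
{"fn": "drive_tool", "kwargs": {
  "hand": [5,5,5,5,5,5],
  "travel": [
    [-2,-3,0],
    [-5,-7,0],
    [-8,-10.5,0],
    [-10.4,-13.6,0],
    [-10.4,-13.6,0],
    [-10.4,-13.6,0]
  ],
  "roll": [3,6,9,11,11,11]
}}

```text
t: 14.05
tool_pos: [0.4655, -0.264, 0.2577]
tool_rot: [-2.406, -2.018, -0.001]
ft_force: [0.5, 1.1, -0.6]
finger_gap: 0.05
grasp_force: 0.0
```

```bash
python3 look.py w6 shaker_blue_tab shaker_blue; python3 -c "
from cloud import *
tabs('w6',['blue'])
W,C=cloud('w6')
m=(W[:,2]>.08)&(W[:,2]<.12)&(abs(W[:,0]-.47)<.05)&(abs(W[:,1]+.265)<.05)
P=W[m];print(P.shape,P.mean(0),P.min(0),P.max(0))
go([.466,-.264,.13],-10)"
```

```text
shaker_blue_tab 0.79 [279.1 206.7] [ 0.4641 -0.2661  0.149 ]
shaker_blue 0.79 [281.  172.1] [ 0.4653 -0.2695  0.    ]
travel [23.01 -3.47  5.77] roll 0 yaw now -9.8 pos [ 0.4671 -0.2627  0.2577] tilt [-0.001 -0.    -1.   ]
14.05 [ 0.48677203  1.08427526 -0.61499783]
blue 339 334 ztop 0.1672 top rect 465.7 -267.8 size 19.5 11.4 ang 71.8 range [ 0.458 -0.278  0.128] [ 0.474 -0.258  0.167]
(186, 3) [ 0.45481695 -0.26299845  0.10994456] [ 0.43847102 -0.27463186  0.08029877] [ 0.48474186 -0.25690146  0.11995968]
travel [-0.15 -0.07 12.77] roll 0.2 yaw now -9.8 pos [ 0.4671 -0.2627  0.2577] tilt [-0.001 -0.    -1.   ]
```

View pics/w6.png

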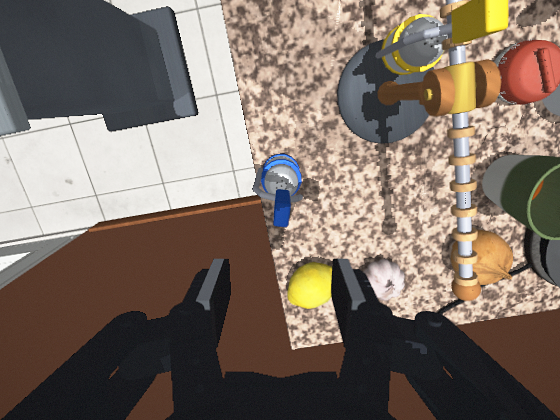

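Request:
{"fn": "drive_tool", "kwargs": {
  "hand": [5,5,5,5,5,5,5],
  "travel": [
    [-0.4,0,2],
    [-0.4,0,5],
    [-0.4,0,8],
    [-0.4,0,10.5],
    [-0.4,0,12.7],
    [-0.4,0,12.7],
    [-0.4,0,12.7]
  ],
  "roll": [4,8.2,8.2,8.2,8.2,8.2,8.2]
}}

```text
t: 14.9
tool_pos: [0.4659, -0.2676, 0.1314]
tool_rot: [-2.543, -1.844, 0.002]
ft_force: [-0.3, 0.0, 0.0]
finger_gap: 0.0499
grasp_force: 0.0
```

Request:
{"fn": "drive_tool", "kwargs": {
  "hand": [0.5,0.5,0.5,0.5,0.5,0.5,0.5,0.5,0.5],
  "travel": [
    [0,0,0],
    [0,0,0],
    [0,0,0],
    [0,0,0],
    [0,0,-1.5],
    [0,0,-3],
    [0,0,-3],
    [0,0,-3],
    [0,0,-3]
  ],
  "roll": [0,0,0,0,0,0,0,0,0]
}}

```text
t: 15.8
tool_pos: [0.4655, -0.2675, 0.161]
tool_rot: [-2.543, -1.844, 0.0]
ft_force: [1.3, -0.5, -3.2]
finger_gap: 0.0114
grasp_force: 58.7
```

```bash
python3 weigh.py; python3 weigh.py
```

```text
[ 0.2536225  -0.09160381 -2.66364937] [0.927409   0.38253526 0.32479352] 0.01130321827220773 58.7229198217392 16.05
travel [22.84 -6.68  3.1 ] roll -9.6 yaw now -18.1 pos [ 0.4654 -0.2678  0.161 ] tilt [-0.001 -0.    -1.   ]
[ 0.19325495 -0.14363328 -2.35012363] [0.46707876 0.33858678 0.07710415] 0.011220006716796906 58.72325778007507 16.35
travel [22.83 -6.7   3.13] roll -9.6 yaw now -18.1 pos [ 0.4656 -0.2678  0.1613] tilt [-0. -0. -1.]
```

Request:
{"fn": "drive_tool", "kwargs": {
  "hand": [0.5,0.5,0.5,0.5,0.5,0.5],
  "travel": [
    [0,0,-2.5],
    [-0.3,2,-5.1],
    [-0.7,4.5,-5.1],
    [-1,6.6,-5.1],
    [-1,6.6,-5.1],
    [-1,6.6,-5.1]
  ],
  "roll": [-6,-12,-19,-19,-19,-19]
}}

```text
t: 17.0
tool_pos: [0.5248, -0.2981, 0.2118]
tool_rot: [-2.205, -2.237, 0.002]
ft_force: [-0.8, 0.8, -2.7]
finger_gap: 0.011
grasp_force: 59.2
```

```bash
python3 look.py w7;python3 -c "
from cloud import *
go([.602,-.298,.212],1)
tabs('w7',['blue'],z0=.19,z1=.26,box=(.4,.65,-.33,.05))
W,C=cloud('w7')
m=(W[:,2]>.155)&(W[:,2]<.185)&(abs(W[:,0]-.602)<.015)&(W[:,1]<-.22);P=W[m];c=C[m]
for a in np.arange(-.36,-.22,.004):
    k=(P[:,1]>=a)&(P[:,1]<a+.004)
    if k.sum()>2: print(f'{a+.002:.3f}:{np.percentile(P[k,2],90)*1e3:.1f}/{P[k,0].mean()*1e3:.0f}',end=' ')
"; python3 bar.py w7; python3 bar.py w6
```

```text
travel [26.87 -4.86  1.2 ] roll 0 yaw now 0.8 pos [ 0.5244 -0.298   0.2119] tilt [-0.001 -0.    -1.   ]
17.0 [-0.80389376  0.79573933 -2.6826879 ]
travel [-0.11  7.76 -0.02] roll -0.2 yaw now 0.8 pos [ 0.5244 -0.298   0.2119] tilt [-0.001 -0.    -1.   ]
blue 1047 1045 ztop 0.2468 top rect 524.7 -297.8 size 10.8 19.8 ang 0.4 range [ 0.519 -0.308  0.207] [ 0.53  -0.288  0.247]
-0.358:178.1/613 -0.354:179.6/611 -0.350:178.6/605 -0.346:177.4/604 -0.342:175.9/605 -0.338:173.7/604 -0.334:173.7/604 -0.330:176.6/603 -0.326:176.8/603 -0.322:175.5/605 -0.318:173.2/604 -0.314:173.3/604 -0.310:176.5/602 -0.306:176.3/603 -0.302:173.8/604 -0.298:172.8/603 -0.294:172.6/603 -0.290:175.8/602 -0.286:175.9/603 -0.282:172.7/604 -0.278:172.3/603 -0.274:172.2/603 -0.270:175.4/602 -0.266:175.5/602 -0.262:172.7/603 -0.258:171.7/603 -0.254:171.4/603 -0.250:174.7/601 -0.246:174.9/601 -0.242:171.8/603 -0.238:171.1/602 -0.234:170.9/602 -0.230:174.5/601 -0.226:174.6/601 -0.222:170.8/602 L 0
R 623 slope -0.0214 z at mid 0.1697 y -0.349 -0.24
L 22
R 414 slope -0.0209 z at mid 0.1696 y -0.346 -0.24
```

Request:
{"fn": "drive_tool", "kwargs": {
  "hand": [0.5,0.5,0.5,0.5,0.5,0.5,0.5,0.5],
  "travel": [
    [-0.1,2.5,0],
    [-0.1,5,0],
    [-0.1,7,0],
    [-0.1,7.8,0],
    [-0.1,7.8,0],
    [-0.1,7.8,0.8],
    [-0.1,7.8,1.5],
    [-0.1,7.8,1.5]
  ],
  "roll": [0,0,0,0,0,0,0,0]
}}

```text
t: 17.85
tool_pos: [0.6018, -0.2975, 0.1959]
tool_rot: [-2.204, -2.236, 0.001]
ft_force: [-0.6, 0.8, -3.2]
finger_gap: 0.0111
grasp_force: 59.2
```

```bash
python3 weigh.py; python3 -c "
from h import *
go([.603,-.298,.174],1)"
```

```text
[ 0.37846115  0.11260502 -2.55416795] [0.58154198 0.48594833 0.50067139] 0.011012874354626919 59.22029435634613 18.1
travel [ 26.98 -12.63   6.75] roll 9.4 yaw now 0.9 pos [ 0.6033 -0.2978  0.1976] tilt [ 0. -0. -1.]
travel [-0.02 -0.03  2.36] roll -0.1 yaw now 0.9 pos [ 0.6033 -0.2978  0.1976] tilt [ 0. -0. -1.]
```

Lower slowly through contact to the expected seated height.

Request:
{"fn": "drive_tool", "kwargs": {
  "hand": [0.5,0.5,0.5,0.5,0.5,0.5],
  "travel": [
    [0,0,0.7],
    [0,0,1.2],
    [0,0,1.6],
    [0,0,2],
    [0,0,2.4],
    [0,0,2.4]
  ],
  "roll": [0,0,0,0,0,0]
}}

```text
t: 18.75
tool_pos: [0.6032, -0.2979, 0.173]
tool_rot: [2.205, 2.238, -0.0]
ft_force: [0.1, 0.1, 1.4]
finger_gap: 0.0114
grasp_force: 59.9
```

```bash
python3 weigh.py; python3 look.py w8; python3 bar.py w8
```

```text
[-0.08004686 -0.62040872  0.70674078] [0.54249221 0.43254988 0.41584045] 0.0113144299408895 59.8875367641449 19.0
travel [ 26.98 -12.63   4.34] roll 9.4 yaw now 0.9 pos [ 0.6033 -0.2979  0.1735] tilt [ 0. -0. -1.]
travel [ 26.98 -12.73  -2.66] roll 0 yaw now 0.9 pos [ 0.6033 -0.2979  0.1735] tilt [ 0. -0. -1.]
19.05 [-0.23042079 -1.08804851  0.0585533 ]
L 0
R 292 slope 0.1117 z at mid 0.1698 y -0.273 -0.24
```

Request:
{"fn": "drive_tool", "kwargs": {
  "hand": [0.5,2,4,4,4,4,4,4],
  "travel": [
    [0,0,-0.1],
    [0,0,-0.1],
    [0,0,-0.1],
    [0,0,-0.1],
    [0,0,-2],
    [0,0,-5],
    [0,0,-8.5],
    [0,0,-8.5]
  ],
  "roll": [0,0,0,0,0,0,0,0]
}}

```text
t: 19.9
tool_pos: [0.6045, -0.2992, 0.2632]
tool_rot: [2.201, 2.233, 0.004]
ft_force: [1.1, 0.3, 0.1]
finger_gap: 0.04
grasp_force: 0.0
```

```bash
python3 look.py w9; python3 bar.py w9;  python3 -c "
from cloud import *
tabs('w9',['blue','yellow','red'],z0=.12,z1=.25,box=(.4,.65,-.33,.05))
go([.473,-.031,.25],-9)"
```

```text
travel [ 27.05 -12.82   5.98] roll 0 yaw now 0.9 pos [ 0.604  -0.2985  0.2607] tilt [ 0.004 -0.001 -1.   ]
19.9 [1.09868339 0.25195277 0.10912187]
L 0
R 206 slope 0.0621 z at mid 0.1685 y -0.282 -0.24
blue 451 450 ztop 0.2105 top rect 602.5 -298.0 size 10.7 19.7 ang 1.0 range [ 0.597 -0.308  0.17 ] [ 0.608 -0.288  0.211]
yellow 355 62 ztop 0.22 top rect 598.8 -169.9 size 10.8 1.1 ang 0.6 range [ 0.581 -0.284  0.161] [ 0.625 -0.167  0.22 ]
red 0
travel [ 26.94 -12.7    0.98] roll 9.9 yaw now 0.9 pos [ 0.604  -0.2985  0.2607] tilt [ 0.004 -0.001 -1.   ]
```

View pics/w9.png

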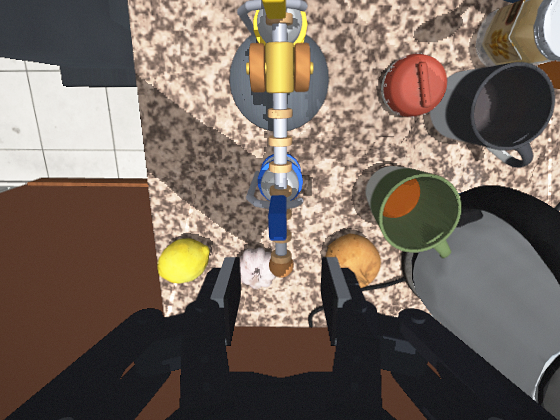

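Request:
{"fn": "drive_tool", "kwargs": {
  "hand": [5,5,5,5,5,5,5,5,5],
  "travel": [
    [2,-4,0],
    [5,-8,0],
    [9,-12,0],
    [14,-12.7,0],
    [18,-12.7,0],
    [22,-12.7,0],
    [27,-12.7,0],
    [27,-12.7,0],
    [27,-12.7,0]
  ],
  "roll": [3,6,10,10,10,10,10,10,10]
}}

```text
t: 20.85
tool_pos: [0.4717, -0.0284, 0.2575]
tool_rot: [-2.388, -2.041, 0.002]
ft_force: [0.2, -1.3, -0.6]
finger_gap: 0.0498
grasp_force: 0.0
```

```bash
python3 look.py w10; python3 bar.py w10;  python3 -c "
from cloud import *
tabs('w10',['red'])
tabs('w10',['yellow'],z0=.19,z1=.25,box=(.57,.63,-.19,-.12))
go([.473,-.031,.13],-9)"
```

```text
travel [-0.01  0.02  5.76] roll 0 yaw now -9.1 pos [ 0.4718 -0.0299  0.2576] tilt [-0.001 -0.001 -1.   ]
20.85 [ 0.24899752 -1.30905056 -0.60344855]
L 508 slope 0.0745 z at mid 0.1689 y -0.146 -0.046
R 0
red 88 88 ztop 0.1676 top rect 473.4 -31.4 size 17.9 8.9 ang 87.2 range [ 0.469 -0.041  0.164] [ 0.478 -0.022  0.168]
yellow 0
travel [-0.09  0.15 12.76] roll -0.1 yaw now -9.1 pos [ 0.4718 -0.0299  0.2576] tilt [-0.001 -0.001 -1.   ]
```

Request:
{"fn": "drive_tool", "kwargs": {
  "hand": [5,5,5,5,5,5,0.5,0.5,0.5,0.5,0.5,0.5],
  "travel": [
    [-0.1,0.15,3],
    [-0.1,0.15,7],
    [-0.1,0.15,10.5],
    [-0.1,0.15,12.7],
    [-0.1,0.15,12.7],
    [-0.1,0.15,12.7],
    [-0.1,0.15,12.7],
    [-0.1,0.15,12.7],
    [-0.1,0.15,12.7],
    [-0.1,0.15,12.7],
    [-0.1,0.15,11],
    [-0.1,0.15,8]
  ],
  "roll": [0,0,0,0,0,0,0,0,0,0,0,0]
}}

```text
t: 22.1
tool_pos: [0.4723, -0.0309, 0.1778]
tool_rot: [-2.391, -2.037, 0.004]
ft_force: [-0.3, 0.4, -0.8]
finger_gap: 0.0116
grasp_force: 58.7
```

```bash
python3 -c "
from h import *
go([.52,-.078,.219],1)"
```

```text
travel [-3.89  5.45 -4.13] roll -10.1 yaw now -9.1 pos [ 0.4723 -0.0309  0.1778] tilt [-0.003 -0.001 -1.   ]
```

Request:
{"fn": "drive_tool", "kwargs": {
  "hand": [0.5,0.5,0.5,0.5,0.5,0.5],
  "travel": [
    [0,0,-2.5],
    [-1.5,2,-4],
    [-3,4,-4],
    [-3.9,5.4,-4],
    [-3.9,5.4,-4],
    [-3.9,5.4,-4]
  ],
  "roll": [-3,-6,-10,-10,-10,-10]
}}

```text
t: 22.7
tool_pos: [0.5203, -0.0779, 0.2182]
tool_rot: [-2.206, -2.237, 0.001]
ft_force: [-0.2, 0.3, -1.5]
finger_gap: 0.011
grasp_force: 59.0
```

```bash
python3 look.py w11; python3 bar.py w11; python3 -c "
from cloud import *
go([.5995,-.078,.218],1)
tabs('w11',['red'],z0=.19,z1=.27,box=(.4,.65,-.33,.05))
W,C=cloud('w11')
m=(W[:,2]>.155)&(W[:,2]<.195)&(abs(W[:,0]-.6)<.015)&(W[:,1]>-.17);P=W[m];c=C[m]
for a in np.arange(-.16,-.03,.004):
    k=(P[:,1]>=a)&(P[:,1]<a+.004)
    if k.sum()>2: print(f'{a+.002:.3f}:{np.percentile(P[k,2],90)*1e3:.1f}/{P[k,0].mean()*1e3:.0f}',end=' ')
"
```

```text
travel [ 4.82 -4.73  1.82] roll 0 yaw now 0.9 pos [ 0.5201 -0.0775  0.2181] tilt [-0.001  0.    -1.   ]
22.7 [-0.19553703  0.2556013  -1.51380956]
L 614 slope 0.0797 z at mid 0.1685 y -0.137 -0.051
R 0
travel [-0.17  7.94  0.01] roll -0.1 yaw now 0.9 pos [ 0.5201 -0.0775  0.2181] tilt [-0.001  0.    -1.   ]
red 234 233 ztop 0.2529 top rect 519.7 -78.5 size 9.6 19.9 ang 1.3 range [ 0.515 -0.088  0.215] [ 0.525 -0.069  0.253]
-0.158:193.5/594 -0.154:194.8/594 -0.146:170.4/609 -0.142:172.1/607 -0.138:174.2/602 -0.134:174.5/599 -0.130:178.4/599 -0.126:178.3/600 -0.122:175.1/599 -0.118:175.5/599 -0.114:175.7/599 -0.110:179.7/598 -0.106:179.7/599 -0.102:176.7/600 -0.098:177.2/599 -0.094:177.7/599 -0.090:181.5/598 -0.086:181.3/598 -0.082:178.4/598 -0.078:178.8/598 -0.074:179.2/598 -0.070:183.0/597 -0.066:182.7/598 -0.062:179.8/598 -0.058:180.1/598 -0.054:180.4/598 -0.050:184.2/597 -0.046:184.9/597 -0.042:186.8/596 -0.038:187.3/596 -0.034:186.4/596 -0.030:183.8/597
```

Request:
{"fn": "drive_tool", "kwargs": {
  "hand": [0.5,0.5,0.5,0.5,0.5,0.5,0.5,0.5],
  "travel": [
    [-0.1,2.5,0],
    [-0.1,5,0],
    [-0.1,7,0],
    [-0.1,7.85,0],
    [-0.1,7.85,0],
    [-0.1,7.85,0.8],
    [-0.1,7.85,1.5],
    [-0.1,7.85,1.5]
  ],
  "roll": [0,0,0,0,0,0,0,0]
}}

```text
t: 23.55
tool_pos: [0.5978, -0.0775, 0.2021]
tool_rot: [-2.204, -2.236, 0.001]
ft_force: [-0.1, 0.1, -1.4]
finger_gap: 0.0114
grasp_force: 59.0
```

```bash
python3 weigh.py; python3 -c "
from h import *
go([.599,-.078,.181],1)"
```

```text
[-0.13399145  0.00119535 -1.11042634] [0.32451894 0.38201907 0.51910169] 0.011003140254326154 59.02422487735748 23.8
travel [  4.97 -12.55   7.35] roll 9.4 yaw now 0.9 pos [ 0.5992 -0.0778  0.2036] tilt [ 0.  0. -1.]
travel [-0.02 -0.02  2.26] roll -0.1 yaw now 0.9 pos [ 0.5992 -0.0778  0.2036] tilt [ 0.  0. -1.]
```

Request:
{"fn": "drive_tool", "kwargs": {
  "hand": [0.5,0.5,0.5,0.5,0.5,0.5,0.5],
  "travel": [
    [0,0,0.6],
    [0,0,1],
    [0,0,1.4],
    [0,0,1.8],
    [0,0,2.1],
    [0,0,2.3],
    [0,0,2.3]
  ],
  "roll": [0,0,0,0,0,0,0]
}}

```text
t: 24.55
tool_pos: [0.5992, -0.0777, 0.1801]
tool_rot: [2.205, 2.238, 0.0]
ft_force: [0.6, 1.5, 0.8]
finger_gap: 0.0112
grasp_force: 59.5
```

```bash
python3 weigh.py
```

```text
[0.77842114 1.36572531 0.83070951] [0.28108656 0.55907572 0.49090641] 0.011112985954427673 59.48154330253601 24.8
travel [  4.96 -12.55   5.04] roll 9.4 yaw now 0.9 pos [ 0.5992 -0.0777  0.1804] tilt [ 0.  0. -1.]
```

Seated and unloaded; release.

Request:
{"fn": "drive_tool", "kwargs": {
  "hand": [0.5,2,4,4,4,4,4,4,4,4,4],
  "travel": [
    [0,0,-0.1],
    [0,0,-0.1],
    [0,0,-0.1],
    [0,0,-0.1],
    [0,0,-2],
    [0,0,-5],
    [0,0,-8.5],
    [0,-3,-11],
    [-4,-7,-12],
    [-8,-7,-12],
    [-8,-7,-12]
  ],
  "roll": [0,0,0,0,0,0,0,0,0,0,0]
}}

```text
t: 25.95
tool_pos: [0.5282, -0.1657, 0.3018]
tool_rot: [2.212, 2.227, 0.003]
ft_force: [-0.1, -0.2, -0.6]
finger_gap: 0.0402
grasp_force: 0.0
```

```bash
python3 look.py w12; python3 bar.py w12; python3 -c "
from cloud import *
tabs('w12',['red','yellow','blue'],z0=.19,z1=.25,box=(.585,.615,-.33,.0))
p,D=snapshot('scene'); save(cv2.resize(p[120:330,200:420],None,fx=2.5,fy=2.5,interpolation=cv2.INTER_CUBIC),'scene_end.png')
go([.473,-.031,.13],-9)"
```

```text
travel [13.3  -5.61 10.11] roll 0 yaw now 0.5 pos [ 0.5292 -0.1625  0.3011] tilt [ 0.002  0.    -1.   ]
25.95 [-0.14852248 -0.1667296  -0.57068182]
L 385 slope 0.0157 z at mid 0.1686 y -0.144 -0.045
R 19
red 230 228 ztop 0.2181 top rect 598.3 -78.4 size 19.6 12.0 ang 87.9 range [ 0.592 -0.088  0.192] [ 0.604 -0.069  0.218]
yellow 332 189 ztop 0.2178 top rect 598.0 -158.2 size 11.4 19.7 ang 2.2 range [ 0.592 -0.168  0.19 ] [ 0.604 -0.148  0.218]
blue 0
travel [12.97 -5.55 17.06] roll 9.7 yaw now 0.7 pos [ 0.5299 -0.1601  0.3006] tilt [ 0.001  0.    -1.   ]
```

View pics/scene_end.png

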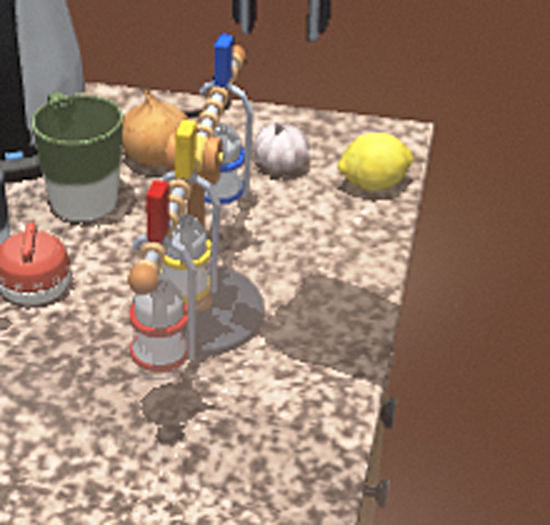

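```bash
for i in a b c; do python3 look.py w13$i | tail -1; python3 bar.py w13$i; done; python3 -c "
from cloud import *
tabs('w13c',['red','yellow','blue'],z0=.19,z1=.25,box=(.585,.615,-.33,.0))
go([.50,-.10,.40],1)"
```

```text
26.05 [0.55884983 0.64965729 0.16421721]
L 361 slope 0.0103 z at mid 0.169 y -0.144 -0.046
R 0
26.1 [ 0.60947476  0.19916176 -0.23593541]
L 364 slope 0.009 z at mid 0.1691 y -0.144 -0.051
R 0
26.15 [ 0.10147137  0.26011579 -0.14129354]
L 357 slope 0.0104 z at mid 0.169 y -0.144 -0.051
R 0
red 208 206 ztop 0.2185 top rect 598.1 -78.5 size 19.5 12.1 ang 86.0 range [ 0.592 -0.088  0.19 ] [ 0.604 -0.069  0.219]
yellow 370 220 ztop 0.2177 top rect 598.2 -158.5 size 11.5 20.2 ang 0.9 range [ 0.592 -0.169  0.19 ] [ 0.604 -0.148  0.218]
blue 0
travel [  5.81  -2.98 -10.01] roll -0.0 yaw now 1.0 pos [ 0.5307 -0.1576  0.2999] tilt [-0.001 -0.    -1.   ]
```

Request:
{"fn": "drive_tool", "kwargs": {
  "hand": [4,4,4,4,4,4,4],
  "travel": [
    [3,-2,-4],
    [6,-3,-7],
    [6,-3,-10],
    [6,-3,-10],
    [6,-3,-10],
    [6,-3,-10],
    [6,-3,-10]
  ],
  "roll": [0,0,0,0,0,0,0]
}}

```text
t: 26.9
tool_pos: [0.4992, -0.0993, 0.3992]
tool_rot: [-2.205, -2.237, 0.003]
ft_force: [0.0, 0.3, -1.3]
finger_gap: 0.0403
grasp_force: 0.0
```

```bash
for i in a b c; do python3 look.py w14$i | tail -1; python3 bar.py w14$i; done; python3 -c "
from cloud import *
tabs('w14c',['red','yellow','blue'],z0=.19,z1=.25,box=(.585,.615,-.33,.0))
for cam in ['scene','top']:
    p,D=snapshot(cam);c=calibration(cam)
    np.savez(cam+'E',p=p,D=D,**{k:np.array(v) for k,v in c.items()})
    tabs(cam+'E',['red','yellow','blue'],z0=.19,z1=.25,box=(.575,.625,-.33,.0))
"; python3 bar.py topE; python3 bar.py sceneE
```

```text
26.9 [ 0.02360912  0.258141   -1.31582362]
L 194 slope 0.008 z at mid 0.169 y -0.15 -0.051
R 2
26.95 [ 0.15199767 -0.08190645  0.26369901]
L 196 slope 0.009 z at mid 0.1689 y -0.15 -0.051
R 3
27.0 [ 0.10600375 -0.68241859 -0.37757611]
L 198 slope 0.0085 z at mid 0.1688 y -0.15 -0.051
R 2
red 151 148 ztop 0.2186 top rect 598.2 -78.3 size 19.5 11.5 ang 87.1 range [ 0.592 -0.088  0.192] [ 0.604 -0.068  0.219]
yellow 202 80 ztop 0.2175 top rect 598.7 -158.4 size 19.8 12.6 ang 89.9 range [ 0.592 -0.168  0.19 ] [ 0.605 -0.148  0.218]
blue 0
red 109 49 ztop 0.2183 top rect 595.9 -75.4 size 19.6 10.8 ang 86.5 range [ 0.59  -0.085  0.191] [ 0.601 -0.065  0.218]
yellow 90 20 ztop 0.2162 top rect 593.1 -153.3 size 18.4 10.4 ang 46.4 range [ 0.59  -0.164  0.191] [ 0.604 -0.145  0.216]
blue 70 16 ztop 0.2174 top rect 599.9 -292.4 size 17.6 10.9 ang 82.8 range [ 0.593 -0.301  0.191] [ 0.606 -0.282  0.217]
red 0
yellow 0
blue 0
L 0
R 0
L 55 slope -0.0382 z at mid 0.1771 y -0.15 -0.045
R 32 slope 0.1058 z at mid 0.1779 y -0.339 -0.241
```

Request:
{"fn": "drive_tool", "kwargs": {
  "hand": [4,4,4,4,4,4,4,4],
  "travel": [
    [-5,0,0],
    [-9,0,0],
    [-13,0,0],
    [-17,1,3],
    [-18,2,8],
    [-18,2,8],
    [-18,2,8],
    [-18,2,8]
  ],
  "roll": [0,0,0,0,0,0,0,0]
}}

```text
t: 27.95
tool_pos: [0.5226, -0.2787, 0.322]
tool_rot: [2.203, 2.238, 0.001]
ft_force: [-0.1, 1.0, 0.5]
finger_gap: 0.04
grasp_force: 0.0
```

```bash
for i in a b; do python3 look.py w15$i | tail -1; python3 bar.py w15$i; done; python3 -c "
from cloud import *
tabs('w15b',['red','yellow','blue'],z0=.19,z1=.25,box=(.585,.615,-.33,.0))"
```

```text
27.95 [-0.1446297   1.02289896  0.50672306]
L 159 slope 0.0097 z at mid 0.1692 y -0.144 -0.119
R 198 slope 0.014 z at mid 0.1695 y -0.347 -0.24
28.0 [-0.00126147 -0.14182514 -0.13644189]
L 150 slope -0.013 z at mid 0.1707 y -0.144 -0.118
R 202 slope 0.0127 z at mid 0.1696 y -0.346 -0.24
red 0
yellow 153 148 ztop 0.2182 top rect 598.2 -159.2 size 19.5 11.5 ang 89.5 range [ 0.592 -0.169  0.197] [ 0.604 -0.149  0.218]
blue 186 110 ztop 0.2168 top rect 601.9 -296.6 size 19.5 12.0 ang 86.0 range [ 0.595 -0.307  0.19 ] [ 0.608 -0.287  0.217]
```

```bash
python3 -c "
from h import *
print(sign_off())"
```

```text
the job is handed in; nothing more can be done
None
```

All three shakers hang in grooves (yellow left 40 mm, blue right 100 mm, red left 120 mm, hung in that order); the rod hung still at about 0.6° left arm up, within the 1° limit, and I handed the job in at about 28 s.

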